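# Take the reject out of the clay-fruit case, then turn its fastener and hold the panel shut

### The arm

A 7-joint arm with a two-finger parallel gripper is mounted at the origin on the work surface. World frame = base frame: x ahead of the robot, y to its left, z up, the work surface at z = 0. Lengths are in mm, angles in degrees, forces in N, time in s.
With the tool pointing down it reaches from about 425 to 875 mm from the base axis. Payload 4.7 kg.
Tool frame: the origin (TCP) lies between the finger pads; the fingertips stand 11 mm ahead of it and the grasp point (between the pads) lies 8 mm behind it (manip.nose_length is the x of the fingertips in the tool frame, in mm); x points along the fingers, y is the direction in which the jaws open and shut, and the axes are right-handed (so a half turn about x gives the same grasp; the last joint's range is limited). The gripper opens to 87 mm and grips with 3 to 60 N. Pads are 19 mm wide; open, the fingers measure 117 mm over their backs; the gripper's body (75 mm by 190 mm) begins 51 mm behind the grasp point.
Start: joints at [77.756, 18.392, -4.016, 83.108, 1.295, 78.541, -3.26], TCP at [146.771, -633.232, 233.587] pointing down, gripper open.
Joint ranges: [-163.93, 163.93], [-17.29, 119.83], [-79.2, 71.16], [3.27, 140.29], [-89.18, 269.18], [5.43, 117.66], [-154.24, 154.24]. Speed limits (degrees/s): [147.25, 147.25, 180, 180, 180, 180, 180].

### API

Orientations are given as [roll, pitch, yaw] about the fixed x, y, z axes, in that order (R = Rz(yaw) Ry(pitch) Rx(roll)).
In Python, from plant import status, grab_frame, camera_params, job, manip gives the robot as it stands. The module is installed in compiled form; this text tells all that it offers.
- The arm moves only by the tool jog_arm, never from a script. Its argument "motion" is a list of rows, each a list of 3 entries, a list of its own where there are three numbers: the turn, a rotation vector about the tool's x, y, z in rad, then the shift along the tool's x, y, z in m, then the closure, from 0 (fully open) to 1 (shut). A call has 1 to 5 rows; each row shifts and turns the commanded pose from where the row before left it, along the tool's axes as they then stand; what a row does not reach is not made up. A row lasts 1/8 s, in which the tool goes at most 62.5 mm and 10.7 degrees, less where a joint would pass 70% of its speed; a pose out of reach is approached as far as the arm can. A call is refused whole if a number of a shift passes 0.0625 or a number of a turn 0.188, either way. A call with a gripper value outside its range is refused whole. The fingers move at their own pace and stop on an object; "force" is the grip in N (left out, the last holds). Time passes only in rows, so rows that do not move let the fingers close. It gives the time, the measured TCP pose, the force and the opening at its end, in the units of the state.
- status.read_state(): the state, without advancing time (a new reading comes with each control period).
- grab_frame(name): name is "side" or "top" or "wrist"; returns the picture (400x640x3 uint8, red, green, blue); there is no depth.
- camera_params(name): a dict with "intrinsics" (3x3 intrinsics, pixels), "dist_coeffs" ([k1, k2, p1, p2, k3] as OpenCV has them; the pictures are not rectified), "R" (3x3) and "t" (3): a world point X has camera coordinates R X + t. Camera axes: x right, y down, z forward; pixel columns grow to the right and rows downward; lengths in mm; the calibration is good to about 2 mm. A picture is of the moment at which its call begins: read the wrist's pose just before it. camera_params takes no time and is no camera call; for the wrist camera it gives the pose at the moment of the call.
- job.sign_off(): hands the job in, once; it reports no verdict.
The state is a dict: "time": time; "joints": joint angles; "dq": joint speeds; "joint_torque": joint torques, N m; "ee_pos": TCP position; "eef_rot": TCP orientation; "contact_force": force on the tool from outside, world axes, zero at the start; "wrist_torque": the same for the moment, N m; "width": finger opening in mm.
Only numpy, scipy, OpenCV 4.12 (cv2) and the standard library are available. Lean on these libraries where they do the work, as an engineer would, in place of code of your own. Each camera call takes 0.05 s, during which the arm holds its last target.

### The job

One of the three hardened clay fruits in the open storage case is lumpy and carries a white sticker with a black dot: put it in the orange reject bin and leave the two good ones in the case. Then swing the blue panel shut, turn its red quarter-turn fastener clockwise until the white slot line on it lines up with the two yellow marks on the panel, and after that press the panel fully home against the frame's sprung rubber buffers with the fingers. Finish while still holding it pressed, without letting go, and leave the other things on the desk where they are.

Things in the scene. Friction and masses are not known exactly. Their poses are not given: they have to be found in the camera images.
- case: grey open-topped case fixed to the desk, 260 (x) by 240 (y) by 60 mm high, walls and floor 7 mm. Origin: centre of its underside, z up. Hinge line along x at y = +120, z = 60 mm. Three fruits stand on its floor near x = -80, 0, +80, y = +10 mm. Inside at x = 0, y = -90 mm a slotted steel bracket, 60 by 40 mm, top 43 mm above the desk, takes the fastener's key. Place and yaw vary.
- panel (a joint): hinge angle of the blue panel (260 by 240 by 8 mm, 0.35 kg), rad: 0 = fully home. Starts standing open at 1.6 to 1.75, leaning back over the case's +y side. Pushed past about 1.35 towards the case's -y it falls shut by itself, damped, in 2 to 3 s and rests on two sprung rubber buffers in the case's front (-y) corners at about 0.05, edge 11 mm proud. Standing open its top is 300 mm above the desk: go round or over it. The fastener sticks out of its outer face.
- panel_back (a point): point on the panel's outer face, 130 mm from the hinge line, midway along it. Its frame is the panel's: panel shut, its axes are the case's; z points out of the outer face (to the case's +y when the panel stands open).
- press_pad (a point): top centre of the black rubber pad (32 mm across, 3 mm thick) on the panel, to press on: with the panel home at x = -85, y = -80, z = 73 mm in the case's frame. About 8 N down here brings the panel from its buffers fully home and it springs back if let go. With the fastener out of line its key meets the bracket and the panel stops at 0.035 rad.
- fastener (a joint): angle of the red fastener, rad, anticlockwise seen from above the shut panel: 0 = the wing and its white slot line lie along the case's x axis, in line with the two yellow marks. Starts at 0.95 to 1.5, so turn it clockwise; no stop at 0 (stops at -0.35 and 1.65). Stays where it is left (0.04 N m).
- fastener_wing (a point): grip point on the fastener's axis: upright red wing 40 mm long, 10 mm wide, its top 34 mm and this point 22 mm above the panel's face, over a 3 mm thick washer of 48 mm diameter. With the panel home at x = 0, y = -90, z = 92 mm in the case's frame, with the panel resting on its buffers 10 mm higher. Its x axis runs along the wing.
- reject_mid (a point): half-way-up centre of the reject: red clay fruit 38 mm across and 37 mm high with a lump on its +x side (reaching 25 mm from the centre) and on top a white round sticker, 22 mm, with a black dot. 30 g. Its +x axis is within about 0.4 rad of the case's.
- fruit_a_mid (a point): half-way-up centre of a good red clay fruit, 38 mm across and 36 mm high, with a short brown stem and a green leaf
- fruit_b_mid (a point): half-way-up centre of the other good red clay fruit, the same
- bin: orange open reject bin fixed to the desk, 140 by 140 by 80 mm high, walls and floor 4 mm. Origin at the centre of its underside.
- board: bystander, not part of the job: light blue round modelling board, 170 mm diameter, 6 mm thick, origin under its centre
- clay: bystander, not part of the job: peach-coloured lump, 48 mm across, 28 mm high, on the blue board, origin under its centre
- pencil: bystander, not part of the job: yellow pencil, 165 mm long, 8 mm thick, lying along its x axis
- scissors: bystander, not part of the job: scissors lying flat, 160 mm long, 8 mm thick, along their x axis
- glue: bystander, not part of the job: white glue bottle, 42 mm diameter, 120 mm high, standing, origin under its centre
- pencil_box: bystander, not part of the job: black hard pencil box, 80 by 200 by 55 mm high, origin under its centre
Things that resemble listed ones, but are neither listed nor needed, are in the scene too. Leave any purple look-alike of the part that bears fruit_b_mid alone.

How it is judged (in metres and radians):
On the way, in this order (a step that is already met when the one before it is completed fails the run):
1. the marked reject lies in the reject bin, let go (x of reject_mid in the frame of bin between -0.066 and 0.066 m and y of reject_mid in the frame of bin between -0.066 and 0.066 m and z of reject_mid in the frame of bin below 0.05 m and contact force between the fingers and reject below 0.1 N), for 0.2 s.
2. the panel is swung shut onto its buffers (value of joint panel below 0.1 rad), for 0.2 s.
3. with the panel shut, the fastener's slot line is in line with the marks (value of joint fastener between -0.15 and 0.15 rad and value of joint panel below 0.1 rad), for 0.2 s.
At the end, for the whole second after the job is handed in: the panel is fully home (joint below 0.02 rad) and the fingers press it there with more than 3 N; the fastener is within 0.15 rad of the marks; the reject lies in the bin (centre within its walls and less than 50 mm above its underside), let go; both good fruits are in the case (all of step 1 and value of joint panel below 0.02 rad and contact force between the fingers and panel above 3 N and value of joint fastener between -0.15 and 0.15 rad and x of fruit_a_mid in the frame of case between -0.123 and 0.123 m and y of fruit_a_mid in the frame of case between -0.113 and 0.113 m and z of each of fruit_a_mid, fruit_b_mid in the frame of case below 0.045 m and x of fruit_b_mid in the frame of case between -0.123 and 0.123 m and y of fruit_b_mid in the frame of case between -0.113 and 0.113 m); the arm keeps its last pose, push and grip.
It fails at once if another thing on the desk was moved by more than 30 mm (distance of any of board, clay, pencil, scissors, glue, pencil_box from where it was at the start of the episode above 0.03 m).
It fails at once if a good fruit left the case (z of any of fruit_a_mid, fruit_b_mid in the frame of case above 0.075 m).
It also fails if it takes over 67 s, if anything falls off the work surface, if the arm or the gripper's body presses on something with over 40 N, if the wrist force passes 120 N, or if a joint passes its speed limit or range.

## Working session

There is one attempt and no reset: what is moved stays moved. The work goes in short steps, Python scripts to look and compute and a tool call to move; the robot and the scene stay as the last step left them, time stands still between calls to the robot, and variables do not carry over. Pictures are saved under pics/ and viewed, and the job is handed in when it is done.

Besides the shell and the picture viewer there is one more tool, called as a command line: name --argument value ..., lists and objects as JSON in quotes. jog_arm: Moves the arm, as the interface text tells. Its arguments: {"type":"object","properties":{"motion":{"type":"array","items":{"type":"array"}},"force":{"type":"number"}},"required":["motion"]}

```bash
ls; mkdir -p pics
python3 - <<'E'
from plant import status, grab_frame, camera_params, job, manip
import cv2,numpy as np
s=status.read_state()
print(s, manip.nose_length)
for n in ["side","top","wrist"]:
    p=camera_params(n); print(n,p)
    cv2.imwrite(f"pics/{n}0.png",grab_frame(n)[:,:,::-1])
E
```

```text
pics
{'time': 0.0, 'joints': array([77.75621444, 18.43734529, -4.01561649, 83.17566956,  1.29530883,
       78.54035892, -3.25977138]), 'dq': array([-0.05074199,  0.02658369, -0.04097739,  0.02180201,  0.02871512,
        0.02349775,  0.05611682]), 'joint_torque': array([-1.03462600e-03, -4.91289318e+01, -4.04264303e-01, -3.12529850e+01,
       -6.37701130e-02,  4.36935062e-02,  1.88181325e-04]), 'ee_pos': array([ 146.6182472 , -632.69736512,  232.4742116 ]), 'eef_rot': array([-86.7822108 ,  89.89171701, 106.27171221]), 'contact_force': array([ 0.14967404, -0.48329559, -0.46182054]), 'wrist_torque': array([ 0.04274431,  0.01332078, -0.01216578]), 'width': 86.77635042949987} 11.0
side {'intrinsics': array([[381.01888446,   0.        , 314.96320376],
       [  0.        , 381.01888446, 200.48962823],
       [  0.        ,   0.        ,   1.        ]]), 'dist_coeffs': array([-0.04774639,  0.        ,  0.        ,  0.        ,  0.        ]), 'R': array([[-0.69877887, -0.71533054,  0.00321122],
       [-0.45061006,  0.43668827, -0.7786231 ],
       [ 0.55557057, -0.54553238, -0.62748368]]
[... 306 characters left out ...]
  0.        ]), 'R': array([[ 0.00694705, -0.99997344, -0.00220456],
       [-0.98735274, -0.00651015, -0.15840511],
       [ 0.15838655,  0.00327713, -0.98737174]]), 't': array([ -73.71454213,  524.90533427, 1709.51010657])}
wrist {'intrinsics': array([[324.23197174,   0.        , 322.60828364],
       [  0.        , 324.23197174, 196.58680921],
       [  0.        ,   0.        ,   1.        ]]), 'dist_coeffs': array([-0.02661021,  0.        ,  0.        ,  0.        ,  0.        ]), 'R': array([[ 0.22652734, -0.97400199, -0.0023432 ],
       [-0.93372226, -0.21784278,  0.28409025],
       [-0.27721492, -0.06216632, -0.95879468]]), 't': array([-649.50693276,  -34.90907956,  390.65115225])}
```

View pics/top0.png

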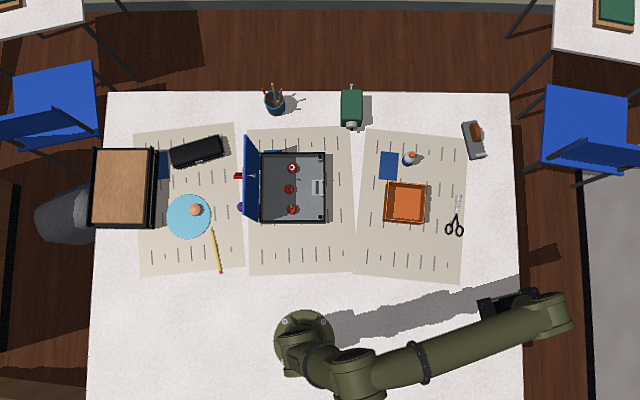

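View pics/side0.png

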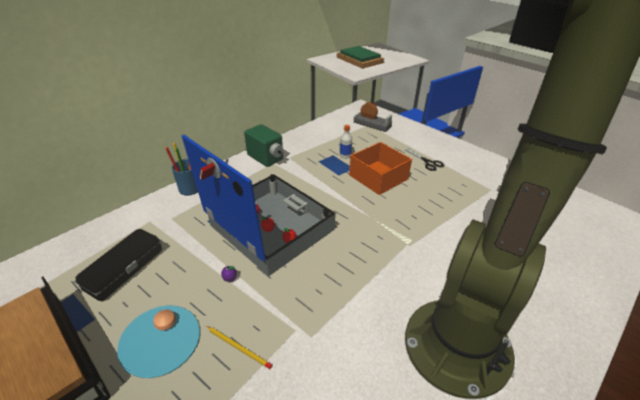

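View pics/wrist0.png

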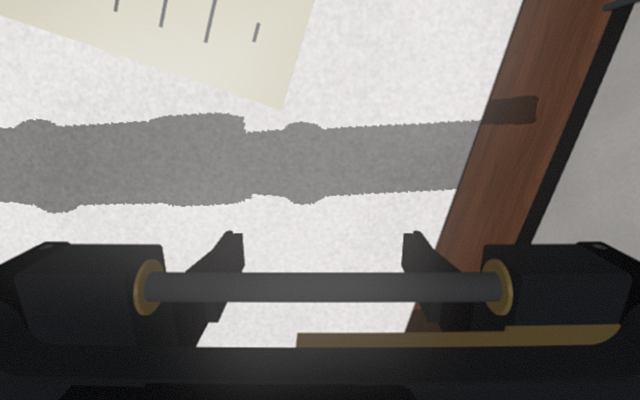

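Run:
```python
import cv2,numpy as np
a=cv2.imread("pics/top0.png")
cv2.imwrite("pics/top0c.png",cv2.resize(a[125:235,225:345],None,fx=6,fy=5.4545*1.0,interpolation=cv2.INTER_CUBIC)[:600])
b=cv2.imread("pics/side0.png")
cv2.imwrite("pics/side0c.png",cv2.resize(b[125:285,175:345],None,fx=3.75,fy=3.75,interpolation=cv2.INTER_CUBIC))
```

```text
(no output)
```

View pics/top0c.png

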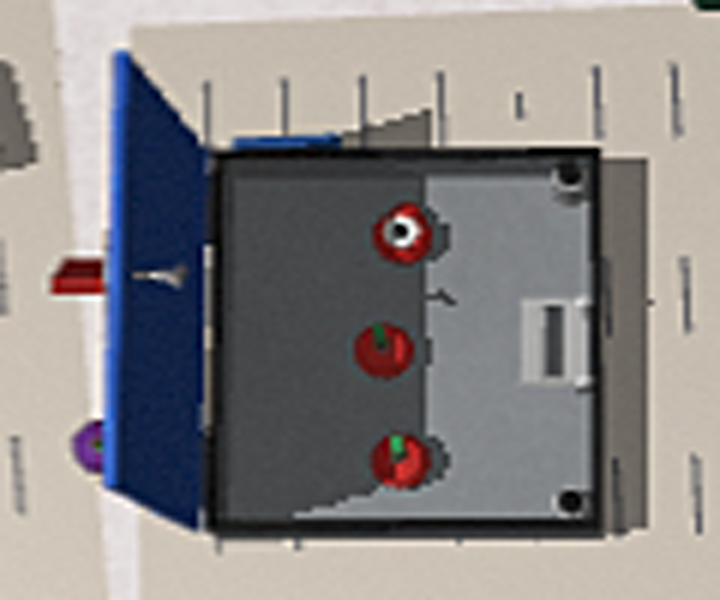

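View pics/side0c.png

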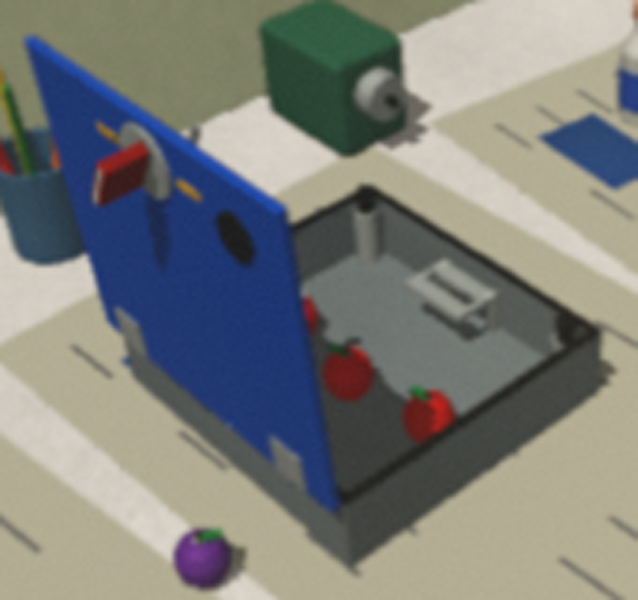

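```bash
cat > h.py <<'E'
import cv2,numpy as np
from scipy.spatial.transform import Rotation as Rn
from plant import status, grab_frame, camera_params, job, manip
def ray(p,u,v):
    q=cv2.undistortPoints(np.array([[[u,v]]],float),p["intrinsics"],p["dist_coeffs"])[0,0]
    d=p["R"].T@np.array([q[0],q[1],1]); c=-p["R"].T@p["t"]; return c,d
def onz(p,u,v,z):
    c,d=ray(p,u,v); return c+d*(z-c[2])/d[2]
def proj(p,X):
    return cv2.projectPoints(np.array(X,float).reshape(-1,1,3),cv2.Rodrigues(p["R"])[0],p["t"],p["intrinsics"],p["dist_coeffs"])[0][:,0]
def tri(p1,a,p2,b):
    c1,d1=ray(p1,*a);c2,d2=ray(p2,*b)
    s=np.linalg.lstsq(np.c_[d1,-d2],c2-c1,rcond=None)[0]
    x1=c1+s[0]*d1;x2=c2+s[1]*d2; return (x1+x2)/2,np.linalg.norm(x1-x2)
def tool():
    s=status.read_state(); return np.array(s["ee_pos"]),Rn.from_euler("xyz",s["eef_rot"],degrees=True).as_matrix(),s
def go(target,R=None):
    P,R0,s=tool(); print("t",round(s["time"],2),"P",P.round(1),"F",np.round(s["contact_force"],1),"w",round(s["width"],1))
    print("axes(cols)\n",R0.round(3))
    print("shift m",(R0.T@(np.array(target)-P)/1000).round(4))
    if R is not None: print("turn",Rn.from_matrix(R0.T@R).as_rotvec().round(4))
E
python3 - <<'E'
from h import *
a=cv2.imread("pics/top0.png"); p=camera_params("top")
hsv=cv2.cvtColor(a,cv2.COLOR_BGR2HSV)
# reject / fruits red blobs inside case
red=(((hsv[...,0]<6)|(hsv[...,0]>172))&(hsv[...,1]>140)&(hsv[...,2]>60)).astype(np.uint8)
red[:140]=0;red[230:]=0;red[:,:262]=0;red[:,330:]=0
n,l,st,c=cv2.connectedComponentsWithStats(red)
for i in range(1,n):
    if st[i,4]>10: print(st[i],c[i].round(1),onz(p,*c[i],30).round(1))
# white sticker
w=(a.min(2)>150)[158:178,282:302]; ys,xs=np.nonzero(w); print("sticker",xs.mean()+282,ys.mean()+158,onz(p,xs.mean()+282,ys.mean()+158,44).round(1))
# orange bin
og=((hsv[...,0]>=6)&(hsv[...,0]<18)&(hsv[...,1]>150)&(hsv[...,2]>100)).astype(np.uint8)
og[:170]=0;og[235:]=0;og[:,:370]=0;og[:,440:]=0
r=cv2.minAreaRect(cv2.findNonZero(og));print("bin",r)
print(np.array([onz(p,*q,80) for q in cv2.boxPoints(r)]).round(1), onz(p,*r[0],80))
# case dark rim: corners from crop
for q in [(208,152),(598,152),(600,535),(208,530)]:
    print("case",onz(p,225+q[0]/6,125+q[1]/5.4545,60).round(1))
# pad etc
E
```

```text
[287 162  10  11  50] [291.8 168. ] [634.5  49.9  30. ]
[284 185  10   9  63] [288.6 189.3] [553.4  60.4  30. ]
[287 205  10   9  59] [291.3 209.6] [477.   48.9  30. ]
sticker 292.5 167.0 [635.2  46.3  44. ]
bin ((404.1931457519531, 201.83544921875), (40.94917678833008, 39.593509674072266), 4.573921203613281)
[[ 435.4 -280.7   80. ]
 [ 579.4 -294.    80. ]
 [ 568.4 -442.5   80. ]
 [ 424.5 -427.3   80. ]] [ 501.4427885  -360.95326122   80.        ]
case [684.6 168.1  60. ]
case [685.9 -73.1  60. ]
case [424.9 -76.   60. ]
case [426.5 160.7  60. ]
```

Run:
```python
from h import *
R=np.array([[0,0,-1],[0,1,0],[1,0,0]]).T.astype(float)
go([600,48,260],R)
```

```text
t 0.15 P [ 146.7 -632.8  232.7] F [ 0.1 -0.1  0.3] w 86.7
axes(cols)
 [[-0.     0.226 -0.974]
 [ 0.001 -0.974 -0.226]
 [-1.    -0.001  0.   ]]
shift m [-0.0265 -0.5609 -0.5954]
turn [-2.9138e+00 -2.2000e-03  3.0000e-04]
```

jog_arm --motion '[[[0.114,0,0],[-0.002,-0.03,-0.02],0],[[0.114,0,0],[-0.002,-0.04,-0.02],0],[[0,0,0],[-0.002,-0.048,-0.032],0],[[0,0,0],[-0.002,-0.048,-0.032],0],[[0,0,0],[-0.002,-0.048,-0.032],0]]'

```text
time: 0.78
ee_pos: [271.6, -411.7, 243.5]
eef_rot: [68.5, 90.0, -111.5]
contact_force: [1.8, -0.1, 0.8]
width: 86.9
```

jog_arm --motion '[[[0,0,0],[-0.002,-0.048,-0.032],0],[[0,0,0],[-0.002,-0.048,-0.032],0],[[0,0,0],[-0.002,-0.048,-0.032],0],[[0,0,0],[-0.002,-0.048,-0.032],0],[[0,0,0],[-0.002,-0.048,-0.032],0]]'

```text
time: 1.4
ee_pos: [431.5, -171.8, 253.6]
eef_rot: [104.8, 90.0, -75.2]
contact_force: [0.6, -1.0, -0.4]
width: 87.1
```

jog_arm --motion '[[[0,0,0],[-0.002,-0.048,-0.032],0],[[0,0,0],[-0.002,-0.048,-0.032],0],[[0,0,0],[-0.002,-0.048,-0.032],0],[[0,0,0],[0,0,0],0],[[0,0,0],[0,0,0],0]]'

```text
time: 2.02
ee_pos: [526.5, -30.0, 259.0]
eef_rot: [18.7, 89.9, -161.3]
contact_force: [-0.9, -0.3, -0.0]
width: 86.7
```

Run:
```python
from h import *
R=np.array([[0,0,-1],[0,-1,0],[-1,0,0]]).T.astype(float)
go([600,48,260],R)
cv2.imwrite("pics/w1.png",grab_frame("wrist")[:,:,::-1])
```

```text
t 2.02 P [526.5 -30.  259. ] F [-0.9 -0.3 -0. ] w 86.7
axes(cols)
 [[-0.001 -0.    -1.   ]
 [-0.    -1.     0.   ]
 [-1.     0.     0.001]]
shift m [-0.0011 -0.078  -0.0735]
turn [-0.      0.0012 -0.0004]
```

View pics/w1.png

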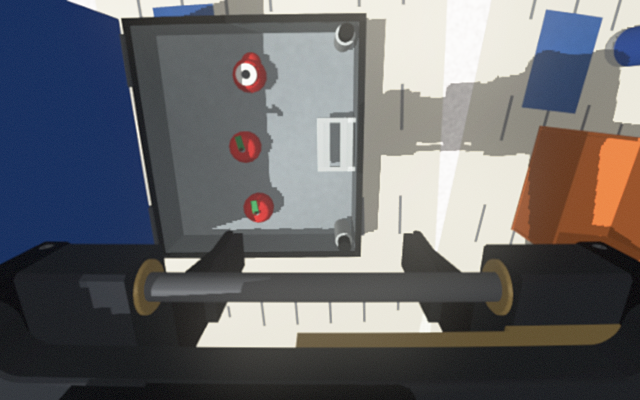

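Run:
```python
from h import *
a=cv2.imread("pics/w1.png"); p=camera_params("wrist")
sub=a[40:100,220:285]
w=(sub.min(2)>140).astype(np.uint8); w=cv2.morphologyEx(w,cv2.MORPH_OPEN,np.ones((2,2),np.uint8))
cs,_=cv2.findContours(w,cv2.RETR_EXTERNAL,cv2.CHAIN_APPROX_NONE); c=max(cs,key=cv2.contourArea)
(x,y),r=cv2.minEnclosingCircle(c); print("sticker",x+220,y+40,r,onz(p,x+220,y+40,44).round(1))
hsv=cv2.cvtColor(a,cv2.COLOR_BGR2HSV)
red=(((hsv[...,0]<6)|(hsv[...,0]>172))&(hsv[...,1]>140)&(hsv[...,2]>60)).astype(np.uint8)
red[:,:200]=0;red[:,300:]=0
n,l,st,ce=cv2.connectedComponentsWithStats(red)
for i in range(1,n):
    if st[i,4]>30: print(st[i],ce[i].round(1),onz(p,*ce[i],28).round(1))
for q in [(123,18),(366,14),(360,256)]: print(onz(p,*q,60).round(1))
for q in [(344,35),(344,241)]: print("buf",onz(p,*q,60).round(1))
cv2.imwrite("pics/w1c.png",cv2.resize(a[30:110,200:300],None,fx=6,fy=6))
```

```text
sticker 274.0 69.5 31.148935317993164 [636.2  19.9  44. ]
[233  53  31  39 414] [251.3  72. ] [635.1  47.3  28. ]
[230 132  30  30 542] [245.5 147. ] [552.1  59.3  28. ]
[245 194  27  28 467] [258.7 207.7] [476.9  48.   28. ]
[683.9 164.4  60. ]
[685.5 -73.7  60. ]
[426.8 -75.8  60. ]
buf [666.7 -52.6  60. ]
buf [446.3 -56.4  60. ]
```

View pics/w1c.png

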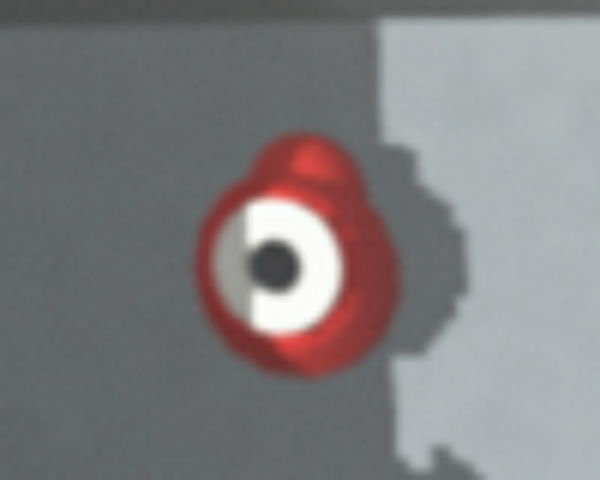

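Run:
```python
from h import *
p=camera_params("wrist")
t=onz(p,246.3,74.3,44);print(t)
go([t[0],t[1],70])
go([t[0],t[1],22])
```

```text
[631.54371515  49.52251685  44.        ]
t 2.08 P [526.4 -30.9 259.1] F [ 0.1 -1.4  0.2] w 86.8
axes(cols)
 [[-0.001 -0.002 -1.   ]
 [-0.001 -1.     0.002]
 [-1.     0.001  0.001]]
shift m [ 0.189  -0.0807 -0.1052]
t 2.08 P [526.4 -30.9 259.1] F [ 0.1 -1.4  0.2] w 86.8
axes(cols)
 [[-0.001 -0.002 -1.   ]
 [-0.001 -1.     0.002]
 [-1.     0.001  0.001]]
shift m [ 0.237  -0.0807 -0.1053]
```

jog_arm --motion '[[[0,0,0],[0.03,-0.028,-0.036],0],[[0,0,0],[0.03,-0.028,-0.036],0],[[0,0,0],[0.037,-0.024,-0.033],0],[[0,0,0],[0.05,0,0],0],[[0,0,0],[0,0,0],0]]' --force 12

```text
time: 2.7
ee_pos: [628.5, 47.8, 108.0]
eef_rot: [9.3, 89.4, -170.8]
contact_force: [0.5, 0.3, 0.5]
width: 87.0
```

Run:
```python
from h import *
go([631.5,49,22],np.array([[0,0,-1],[0,-1,0],[-1,0,0]]).T)
cv2.imwrite("pics/w2.png",grab_frame("wrist")[:,:,::-1])
```

```text
t 2.7 P [628.5  47.8 108. ] F [0.5 0.3 0.5] w 87.0
axes(cols)
 [[-0.01  -0.002 -1.   ]
 [-0.002 -1.     0.002]
 [-1.     0.002  0.01 ]]
shift m [ 0.086  -0.0013 -0.0038]
turn [-0.0021  0.0095 -0.0016]
```

View pics/w2.png

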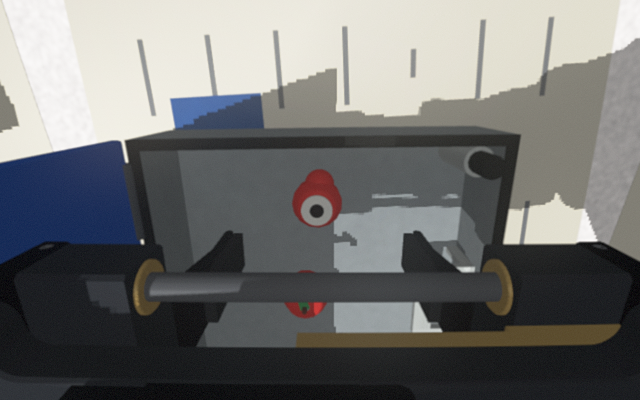

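Run:
```python
from h import *
p=camera_params("wrist");print(onz(p,317,211,44)); print(proj(p,tool()[0]+[0,0,-60]))
```

```text
[633.28892005  51.56490464  44.        ]
[[321.77000026 218.20927354]]
```

jog_arm --motion '[[[0,0.009,0],[0.03,0,-0.003],0],[[0,0,0],[0.03,-0.001,0],0],[[0,0,0],[0.027,0,0],0.0],[[0,0,0],[0,0,0],0.3],[[0,0,0],[0,0,0],0.8]]' --force 12

```text
time: 3.38
ee_pos: [637.3, 50.8, 28.5]
eef_rot: [177.8, 89.2, -2.3]
contact_force: [0.9, 0.2, 0.6]
width: 74.2
```

jog_arm --motion '[[[0,0,0],[0,0,0],0.8],[[0,0,0],[0,0,0],0.8],[[0,0,0],[0,0,0],0.8]]'

```text
time: 3.75
ee_pos: [635.7, 51.4, 26.0]
eef_rot: [178.9, 89.5, -1.1]
contact_force: [-0.1, -0.4, 0.7]
width: 44.8
```

jog_arm --motion '[[[0,0,0],[0.002,0,0.003],0.9],[[0,0,0],[0,0,0],0.9],[[0,0,0],[0,0,0],0.9]]'

```text
time: 4.12
ee_pos: [633.3, 51.5, 24.1]
eef_rot: [-179.6, 89.4, 0.3]
contact_force: [2.0, -0.3, 4.1]
width: 36.3
```

Run:
```python
from h import *
go([501,-361,200],np.array([[0,0,-1],[0,-1,0],[-1,0,0]]).T)
cv2.imwrite("pics/w3.png",grab_frame("wrist")[:,:,::-1])
```

```text
t 4.12 P [633.3  51.5  24.1] F [ 2.  -0.3  4.1] w 36.3
axes(cols)
 [[ 0.011 -0.    -1.   ]
 [ 0.    -1.     0.   ]
 [-1.    -0.    -0.011]]
shift m [-0.1773  0.4125  0.1303]
turn [-0.0003 -0.0109  0.0001]
```

View pics/w3.png

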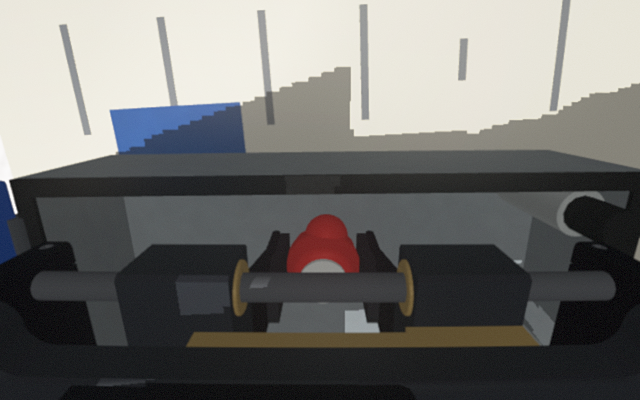

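Gripped at width 36.3, with the lump clear of the pads. Lifting vertically.

jog_arm --motion '[[[0,0,0],[-0.02,0,0],0.9],[[0,0,0],[-0.04,0,0],0.9],[[0,-0.01,0],[-0.05,0,0],0.9],[[0,0,0],[-0.05,0,0],0.9],[[0,0,0],[-0.02,0,0],0.9]]'

```text
time: 4.8
ee_pos: [632.2, 52.2, 207.4]
eef_rot: [-177.3, 89.8, 2.7]
contact_force: [0.0, -0.7, -0.4]
width: 35.8
```

Run:
```python
from h import *
go([501,-361,200],np.array([[0,0,-1],[0,-1,0],[-1,0,0]]).T)
cv2.imwrite("pics/w4.png",grab_frame("wrist")[:,:,::-1])
```

```text
t 4.8 P [632.2  52.2 207.4] F [ 0.  -0.7 -0.4] w 35.8
axes(cols)
 [[ 0.003  0.    -1.   ]
 [ 0.    -1.    -0.   ]
 [-1.    -0.    -0.003]]
shift m [0.007  0.4132 0.1314]
turn [ 0.0003 -0.0029  0.0001]
```

View pics/w4.png

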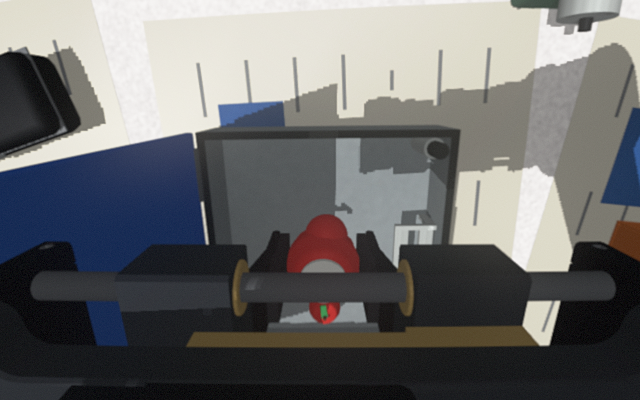

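jog_arm --motion '[[[0,0,0],[0,0.04,0.012],0.9],[[0,0,0],[0,0.054,0.017],0.9],[[0,0,0],[0,0.054,0.017],0.9],[[0,0,0],[0,0.054,0.017],0.9],[[0,0,0],[0,0.054,0.017],0.9]]'

```text
time: 5.48
ee_pos: [549.4, -205.9, 201.8]
eef_rot: [-15.6, 89.8, 164.4]
contact_force: [0.5, -0.8, -0.5]
width: 36.1
```

jog_arm --motion '[[[0,0,0],[0,0.054,0.017],0.9],[[0,0,0],[0,0.054,0.017],0.9],[[0,0,0],[0,0.049,0.017],0.9],[[0,0,0],[0,0,0],0.9],[[0,0,0],[0,0,0],0.9]]'

```text
time: 6.1
ee_pos: [499.9, -360.3, 202.1]
eef_rot: [-44.9, 89.8, 135.1]
contact_force: [1.0, -0.1, 0.0]
width: 36.0
```

Run:
```python
from h import *
go([501,-361,80],np.array([[0,0,-1],[0,-1,0],[-1,0,0]]).T)
p=camera_params("wrist")
cv2.imwrite("pics/w5.png",grab_frame("wrist")[:,:,::-1])
```

```text
t 6.1 P [ 499.9 -360.3  202.1] F [ 1.  -0.1  0. ] w 36.0
axes(cols)
 [[-0.003 -0.    -1.   ]
 [ 0.003 -1.     0.   ]
 [-1.    -0.003  0.003]]
shift m [ 0.1221  0.001  -0.0014]
turn [-0.      0.0028  0.0028]
```

View pics/w5.png

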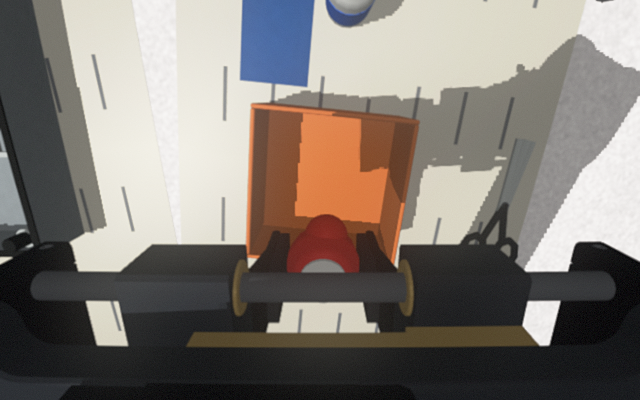

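Run:
```python
from h import *
p=camera_params("wrist")
A,B=onz(p,251,104,80),onz(p,418,120,80); print(A,B,np.linalg.norm(A-B), onz(p,247,255,80))
d=(B-A)/np.linalg.norm(B-A); n=np.array([d[1],-d[0],0]); 
n=n if n[0]<0 else -n
C=(A+B)/2+n*70;print("centre",C, np.degrees(np.arctan2(-d[0],-d[1]))); go([C[0],C[1],80])
```

```text
[ 575.92200469 -301.32525679   80.        ] [ 563.64789244 -437.9643837    80.        ] 137.18930292017475 [ 440.64193942 -289.4355213    80.        ]
centre [ 500.0656725  -363.38202979   80.        ] 5.133027298791566
t 6.15 P [ 500.7 -359.5  202.6] F [-0.4  0.2 -0. ] w 36.2
axes(cols)
 [[-0.002  0.002 -1.   ]
 [ 0.002 -1.    -0.002]
 [-1.    -0.002  0.002]]
shift m [0.1226 0.0041 0.0003]
```

jog_arm --motion '[[[0,0,0],[0.05,0.004,0],0.9],[[0,0,0],[0.05,0,0],0.9],[[0,0,0],[0.045,0,0],0.9],[[0,0,0],[0.02,0,0],0.9],[[0,0,0],[0,0,0],0.9]]'

```text
time: 6.78
ee_pos: [500.2, -363.9, 37.7]
eef_rot: [-35.8, 89.8, 144.3]
contact_force: [0.3, -0.7, -0.2]
width: 35.9
```

jog_arm --motion '[[[0,0,0],[0,0,0],0.9],[[0,0,0],[0,0,0],0.3],[[0,0,0],[0,0,0],0.3],[[0,0,0],[0,0,0],0.3],[[0,0,0],[0,0,0],0.3]]'

```text
time: 7.4
ee_pos: [500.3, -365.7, 38.8]
eef_rot: [19.2, 89.9, -160.8]
contact_force: [0.9, -0.8, -0.6]
width: 59.9
```

jog_arm --motion '[[[0,0,0],[-0.04,0,0],0.3],[[0,0,0],[-0.06,0,0],0.3],[[0,0,0],[-0.06,0,0],0.3],[[0,0,0],[-0.06,0,0],0.9],[[0,0,0],[-0.06,0,0],1]]'

```text
time: 8.02
ee_pos: [500.3, -365.3, 320.8]
eef_rot: [36.7, 89.9, -143.3]
contact_force: [0.2, -1.0, -0.6]
width: 48.2
```

Run:
```python
from h import *
go([501,-361,330],np.array([[0,0,-1],[0,-1,0],[-1,0,0]]).T)
cv2.imwrite("pics/w6.png",grab_frame("wrist")[:,:,::-1])
cv2.imwrite("pics/t6.png",grab_frame("top")[:,:,::-1])
```

```text
t 8.03 P [ 500.3 -365.3  320.8] F [ 0.2 -1.  -0.6] w 48.2
axes(cols)
 [[-0.001 -0.    -1.   ]
 [-0.001 -1.     0.   ]
 [-1.     0.001  0.001]]
shift m [-0.0092 -0.0043 -0.0007]
turn [-0.0002  0.0007 -0.0006]
```

View pics/w6.png

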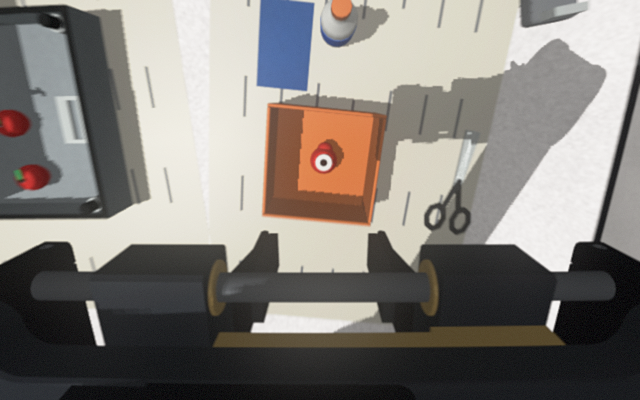

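View pics/t6.png

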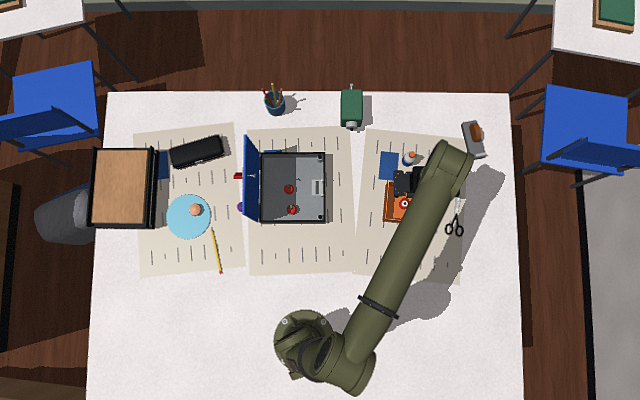

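Run:
```python
from h import *
p=camera_params("top"); print(status.read_state()["joints"].round(1))
for q in [(118,55),(128,52),(106,483),(117,487)]:
    print(onz(p,225+q[0]/6,125+q[1]/5.4545,299).round(1))
```

```text
[ 60.4  15.8 -33.9  78.3   8.9  87.8 -62.7]
[682.3 184.2 299. ]
[684.1 178.9 299. ]
[428.2 181.7 299. ]
[426.  175.9 299. ]
```

jog_arm --motion '[[[0,0,0],[-0.012,-0.045,-0.01],1],[[0,0,0],[-0.012,-0.057,-0.012],1],[[0,0,0],[-0.002,-0.057,-0.012],1],[[0,0,0],[0,-0.057,-0.012],1],[[0,0,0],[0,-0.057,-0.012],1]]'

```text
time: 8.75
ee_pos: [558.6, -90.8, 344.2]
eef_rot: [28.5, 89.9, -151.5]
contact_force: [0.7, 0.2, 0.2]
width: 0.9
```

jog_arm --motion '[[[0,0,0],[0,-0.057,-0.012],1],[[0,0,0],[0,-0.057,-0.012],1],[[0,0,0],[0,-0.057,-0.012],1],[[0,0,0],[0,0,0],1],[[0,0,0],[0,0,0],1]]'

```text
time: 9.38
ee_pos: [594.6, 78.0, 343.9]
eef_rot: [27.0, 89.9, -153.0]
contact_force: [1.0, -1.0, -0.3]
width: 0.4
```

Run:
```python
from h import *
go([625,252,345],np.array([[0,0,-1],[0,-1,0],[-1,0,0]]).T)
print(status.read_state()["joints"].round(1))
cv2.imwrite("pics/w7.png",grab_frame("wrist")[:,:,::-1])
```

```text
t 9.38 P [594.6  78.  343.9] F [ 1.  -1.  -0.3] w 0.4
axes(cols)
 [[-0.002  0.    -1.   ]
 [-0.001 -1.    -0.   ]
 [-1.     0.001  0.002]]
shift m [-0.0013 -0.174  -0.0304]
turn [ 0.      0.0018 -0.0009]
[  28.9   16.1  -48.9   78.7   12.1   90.7 -108.7]
```

View pics/w7.png

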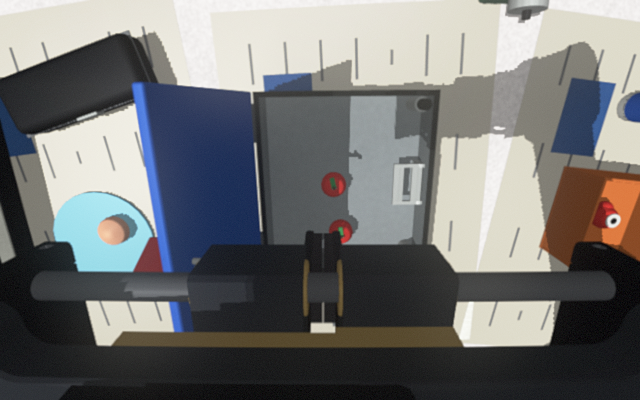

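jog_arm --motion '[[[0,0,0],[-0.001,-0.05,-0.01],1],[[0,0,0],[0,-0.055,-0.01],1],[[0,0,0],[0,-0.055,-0.01],1],[[0,0,0],[0,-0.016,0],1],[[0,0,0],[0,0,0],1]]'

```text
time: 10.05
ee_pos: [624.8, 253.8, 345.1]
eef_rot: [26.3, 89.9, -153.7]
contact_force: [-0.0, 0.3, 0.4]
width: 0.4
```

Run:
```python
from h import *
go([625,252,265],np.array([[0,0,-1],[0,-1,0],[-1,0,0]]).T)
print(status.read_state()["joints"].round(1))
cv2.imwrite("pics/s8.png",grab_frame("side")[:,:,::-1])
```

```text
t 10.05 P [624.8 253.8 345.1] F [-0.   0.3  0.4] w 0.4
axes(cols)
 [[-0.002 -0.    -1.   ]
 [-0.001 -1.     0.   ]
 [-1.     0.001  0.002]]
shift m [ 0.0801  0.0018 -0.0003]
turn [-0.0003  0.0017 -0.0008]
[   7.9   27.2  -49.8   66.7   20.5   94.7 -126.9]
```

View pics/s8.png

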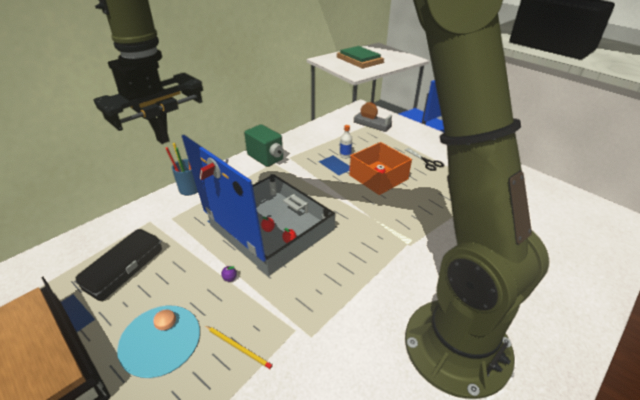

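jog_arm --motion '[[[0,0,0],[0.035,0,0],1],[[0,0,0],[0.038,0,0],1],[[0,0,0],[0,0.02,0],1],[[0,0,0],[0,0.025,0],1],[[0,0,0],[0,0.02,0],1]]'

```text
time: 10.72
ee_pos: [625.5, 185.0, 273.0]
eef_rot: [100.4, 89.9, -79.9]
contact_force: [0.3, 2.5, 1.3]
width: 0.5
```

jog_arm --motion '[[[0,0,0],[0,0.02,0],1],[[0,0,0],[0,0.02,0],1],[[0,0,0],[0,0.02,0],1],[[0,0,0],[0,0.02,0],1]]'

```text
time: 11.22
ee_pos: [624.5, 108.0, 272.4]
eef_rot: [15.1, 89.9, -165.0]
contact_force: [-0.5, 1.1, 0.0]
width: 0.6
```

Run:
```python
from h import *
go([625,100,272],np.array([[0,0,-1],[0,-1,0],[-1,0,0]]).T)
cv2.imwrite("pics/s9.png",grab_frame("side")[:,:,::-1])
```

```text
t 11.22 P [624.5 108.  272.4] F [-0.5  1.1  0. ] w 0.6
axes(cols)
 [[-0.001 -0.    -1.   ]
 [-0.    -1.     0.   ]
 [-1.     0.     0.001]]
shift m [ 0.0004  0.008  -0.0005]
turn [-0.0003  0.0013 -0.0004]
```

View pics/s9.png

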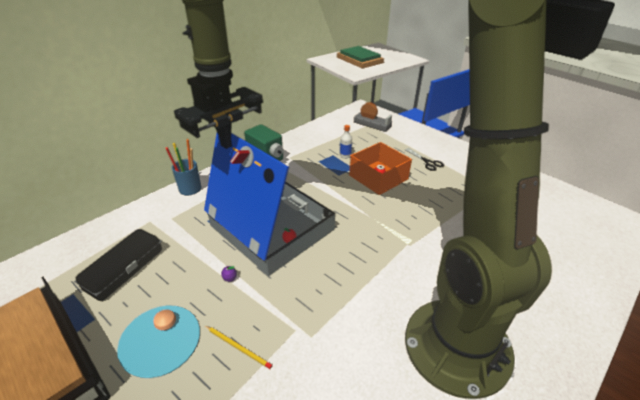

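jog_arm --motion '[[[0,0,0],[0,0.02,0],1],[[0,0,0],[0,0.01,0],1],[[0,0,0],[-0.01,0,0],1],[[0,0,0],[0,0,0.01],1],[[0,0,0],[0,0,0.02],1]]'

```text
time: 11.9
ee_pos: [594.0, 80.7, 282.7]
eef_rot: [-46.6, 89.9, 133.5]
contact_force: [0.2, 0.2, -0.1]
width: 0.1
```

jog_arm --motion '[[[0,0,0],[0,0.01,0.02],1],[[0,0,0],[0,0.02,0.02],1],[[0,0,0],[0,0.02,0.02],1],[[0,0,0],[0,0.02,0.02],0.5],[[0,0,0],[0,0.02,0.02],0.5]]'

```text
time: 12.52
ee_pos: [493.4, -9.8, 282.6]
eef_rot: [34.8, 89.9, -145.1]
contact_force: [-0.2, -1.0, 0.3]
width: 13.2
```

jog_arm --motion '[[[0,0,0],[0,0.02,0.01],0],[[0,0,0],[0,0.01,0],0],[[0,0,0],[0,0,0],0],[[0,0,0],[0,0,0],0],[[0,0,0],[0,0,0],0]]'

```text
time: 13.15
ee_pos: [484.9, -39.5, 282.5]
eef_rot: [-28.3, 89.9, 151.8]
contact_force: [0.7, -0.9, 0.9]
width: 62.8
```

Run:
```python
from h import *
go([500,-45,260],np.array([[0,0,-1],[0,-1,0],[-1,0,0]]).T)
print(status.read_state()["joints"].round(1))
cv2.imwrite("pics/w10.png",grab_frame("wrist")[:,:,::-1])
```

```text
t 13.15 P [484.9 -39.5 282.5] F [ 0.7 -0.9  0.9] w 62.8
axes(cols)
 [[-0.001  0.002 -1.   ]
 [ 0.001 -1.    -0.002]
 [-1.    -0.001  0.001]]
shift m [ 0.0225  0.0056 -0.0152]
turn [0.0016 0.0012 0.0006]
[ 48.4  -1.7 -45.4  99.8  -1.2  81.4 -86.7]
```

View pics/w10.png

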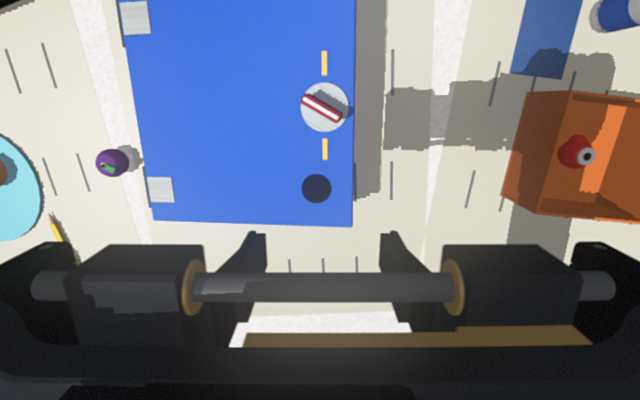

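Run:
```python
from h import *
a=cv2.imread("pics/w10.png");p=camera_params("wrist")
cv2.imwrite("pics/w10c.png",cv2.resize(a[40:210,270:375],None,fx=3.5,fy=3.5,interpolation=cv2.INTER_CUBIC))
hsv=cv2.cvtColor(a,cv2.COLOR_BGR2HSV)
red=(((hsv[...,0]<8)|(hsv[...,0]>170))&(hsv[...,1]>110)&(hsv[...,2]>50)).astype(np.uint8)
red[:75]=0;red[140:]=0;red[:,:290]=0;red[:,360:]=0
r=cv2.minAreaRect(cv2.findNonZero(red));print(r,red.sum(),cv2.boxPoints(r))
print(onz(p,*r[0],108))
sub=(hsv[...,0]>15)&(hsv[...,0]<35)&(hsv[...,1]>90)
sub=sub.astype(np.uint8);sub[:40]=0;sub[170:]=0;sub[:,:300]=0;sub[:,350:]=0
n,l,st,ce=cv2.connectedComponentsWithStats(sub)
Y=[ce[i] for i in range(1,n) if st[i,4]>15]
W=[onz(p,*q,79) for q in Y];print(Y,W,np.mean(W,axis=0))
d=W[0]-W[1];print("yaw",np.degrees(np.arctan2(d[1],d[0])))
print("pad",onz(p,316.5,188,82))
```

```text
((320.80401611328125, 108.1677474975586), (42.14849853515625, 9.90308666229248), 28.886581420898438) 188 [[299.9599   102.32271 ]
 [304.74384   93.651794]
 [341.64813  114.01279 ]
 [336.8642   122.6837  ]]
[555.80946891 -38.04966614 108.        ]
[array([324. ,  62.5]), array([324.5, 148.5])] [array([600.24557066, -41.08368742,  79.        ]), array([512.57176084, -41.91287548,  79.        ])] [556.40866575 -41.49828145  79.        ]
yaw 0.5418671768876141
pad [468.73678201 -33.10116879  82.        ]
```

View pics/w10c.png

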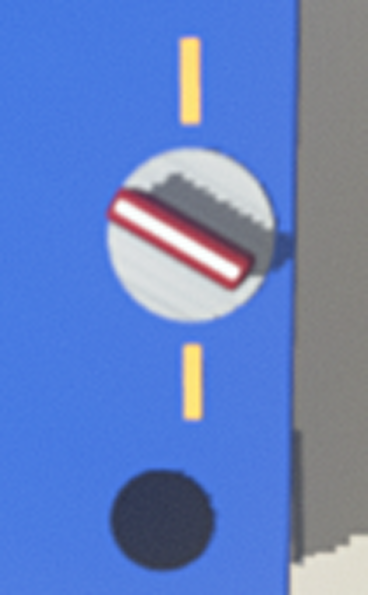

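Run:
```python
from h import *
p=camera_params("wrist")
A,B=[onz(p,270+x/3.5,40+y/3.5,114) for x,y in [(118,203),(240,272)]]
d=A-B;th=np.arctan2(d[1],d[0]);print(A,B,np.linalg.norm(d),np.degrees(th), (A+B)/2)
# jaw y along perpendicular to wing, starting from y=(0,-1) rotate ccw by th
z=np.array([0,0,-1.]); c,s=np.cos(th),np.sin(th)
R=np.array([[0,0,-1],[s,-c,0],[-c,-s,0]]).T; print(np.linalg.det(R))
go([556,-40,180],R)
```

```text
[565.21026911 -21.96597537 114.        ] [547.12690547 -55.11822125 114.        ] 37.763467104259405 61.38911352692212 [556.16858729 -38.54209831 114.        ]
1.0
t 13.2 P [484.8 -39.6 282.6] F [ 0.2 -0.8  0.8] w 66.3
axes(cols)
 [[-0.001  0.001 -1.   ]
 [ 0.    -1.    -0.001]
 [-1.    -0.     0.001]]
shift m [ 0.1025  0.0005 -0.0713]
turn [-1.07e+00  8.00e-04  1.00e-03]
```

jog_arm --motion '[[[0,0,0],[0.01,0,-0.036],0],[[0,0,0],[0.01,0,-0.036],0],[[-0.178,0,0],[0.01,0,0],0],[[-0.178,0,0],[0.01,0,0],0],[[-0.178,0,0],[0.01,0,0],0]]'

```text
time: 13.82
ee_pos: [556.7, -40.0, 232.0]
eef_rot: [-63.1, 89.9, 147.9]
contact_force: [0.2, 0.4, -0.2]
width: 87.0
```

jog_arm --motion '[[[-0.178,0,0],[0.01,0,0],0],[[-0.178,0,0],[0.01,0,0],0],[[-0.178,0,0],[0.01,0,0],0],[[0,0,0],[0,0,0],0],[[0,0,0],[0,0,0],0]]'

```text
time: 14.45
ee_pos: [556.8, -40.4, 202.9]
eef_rot: [-75.9, 90.0, 165.1]
contact_force: [0.2, -0.1, -0.3]
width: 87.0
```

Run:
```python
from h import *
go([556,-40,180])
print(status.read_state()["joints"].round(1))
cv2.imwrite("pics/w11.png",grab_frame("wrist")[:,:,::-1])
cv2.imwrite("pics/s11.png",grab_frame("side")[:,:,::-1])
```

```text
t 14.45 P [556.8 -40.4 202.9] F [ 0.2 -0.1 -0.3] w 87.0
axes(cols)
 [[-0.001  0.875 -0.485]
 [ 0.    -0.485 -0.875]
 [-1.    -0.001  0.   ]]
shift m [ 0.0229 -0.0009  0.    ]
[ 49.5  15.1 -55.4  97.3  12.9  74.4 -37.5]
```

View pics/w11.png

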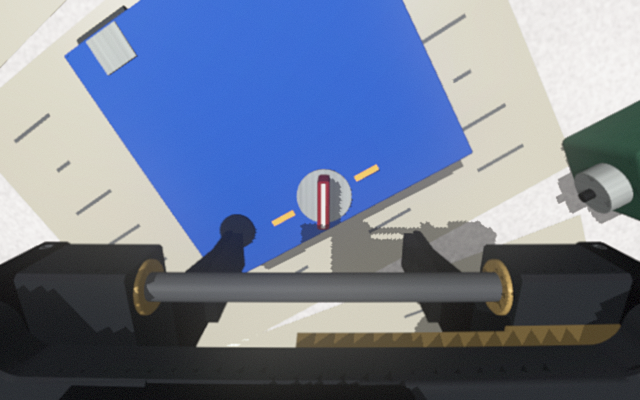

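View pics/s11.png

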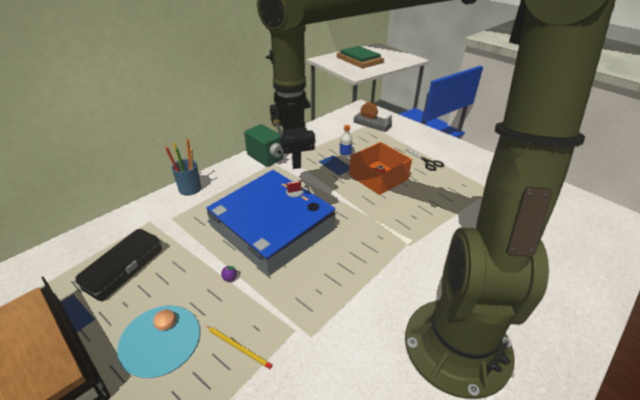

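Run:
```python
from h import *
p=camera_params("wrist")
A,B=[onz(p,*q,114) for q in [(323,178),(322.5,227)]]
print(A,B,(A+B)/2,np.linalg.norm(A-B)); print(onz(p,324,196,81))
m=(A+B)/2; go([m[0],m[1],98])
```

```text
[567.73951913 -21.92915788 114.        ] [548.17187688 -56.61366034 114.        ] [557.955698   -39.27140911 114.        ] 39.82345206151109
[556.9958787  -43.32626257  81.        ]
t 14.55 P [556.9 -40.5 203.1] F [-0.3 -0.4  1. ] w 87.3
axes(cols)
 [[-0.     0.875 -0.484]
 [-0.    -0.484 -0.875]
 [-1.    -0.     0.   ]]
shift m [ 0.1051  0.0004 -0.0016]
```

jog_arm --motion '[[[0,0,0],[0.04,0,0],0.3],[[0,0,0],[0.04,0,0],0.5],[[0,0,0],[0.023,0,0],0.5],[[0,0,0],[0,0,0],0.6],[[0,0,0],[0,0,0],0.8]]' --force 15

```text
time: 15.18
ee_pos: [557.4, -40.4, 100.9]
eef_rot: [102.1, 89.9, -16.7]
contact_force: [0.9, 0.0, -0.6]
width: 44.8
```

jog_arm --motion '[[[0,0,0],[0,0,0],1],[[0,0,0],[0,0,0],1],[[0,0,0],[0,0,0],1],[[0,0,0],[0,0,0],1],[[0,0,0],[0,0,0],1]]'

```text
time: 15.8
ee_pos: [557.1, -40.9, 99.9]
eef_rot: [70.1, 90.0, -48.8]
contact_force: [1.6, -2.3, 0.1]
width: 10.4
```

Run:
```python
from h import *
go([556.5,-41,100],np.array([[0,0,-1],[0,-1,0],[-1,0,0]]).T)
print(status.read_state()["joints"].round(1))
cv2.imwrite("pics/w12.png",grab_frame("wrist")[:,:,::-1])
```

```text
t 15.8 P [557.1 -40.9  99.9] F [ 1.6 -2.3  0.1] w 10.4
axes(cols)
 [[ 0.     0.876 -0.482]
 [-0.001 -0.482 -0.876]
 [-1.     0.001  0.   ]]
shift m [-0.0001 -0.0005  0.0003]
turn [ 1.0675e+00 -1.0000e-04 -7.0000e-04]
[ 46.3  21.4 -52.8 103.9  18.8  64.  -41.8]
```

View pics/w12.png

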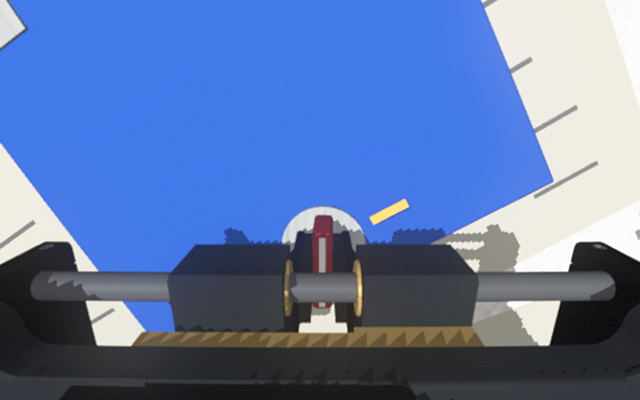

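jog_arm --motion '[[[0.1,0,0],[0,0,0],1],[[0.12,0,0],[0,0,0],1],[[0.12,0,0],[0,0,0],1],[[0.12,0,0],[0,0,0],1],[[0.12,0,0],[0,0,0],1]]'

```text
time: 16.48
ee_pos: [557.5, -41.4, 99.9]
eef_rot: [117.3, 89.9, -35.0]
contact_force: [3.0, -1.2, -0.8]
width: 10.2
```

jog_arm --motion '[[[0.12,0,0],[0,0,0],1],[[0.12,0,0],[0,0,0],1],[[0.12,0,0],[0,0,0],1],[[0.12,0,0],[0,0,0],1],[[0,0,0],[0,0,0],1]]'

```text
time: 17.1
ee_pos: [557.5, -41.9, 99.9]
eef_rot: [126.4, 89.9, -53.1]
contact_force: [4.8, -4.5, -0.3]
width: 10.3
```

Run:
```python
from h import *
go([556.5,-41,100],np.array([[0,0,-1],[0,-1,0],[-1,0,0]]).T)
print(status.read_state()["joints"].round(1))
cv2.imwrite("pics/w13.png",grab_frame("wrist")[:,:,::-1])
```

```text
t 17.1 P [557.5 -41.9  99.9] F [ 4.8 -4.5 -0.3] w 10.3
axes(cols)
 [[ 0.001  0.008 -1.   ]
 [-0.002 -1.    -0.008]
 [-1.     0.002 -0.001]]
shift m [-0.0001 -0.0009  0.001 ]
turn [ 0.0085 -0.0014 -0.0019]
[ 37.8  18.1 -42.  104.1  13.7  62.8 -98.5]
```

View pics/w13.png

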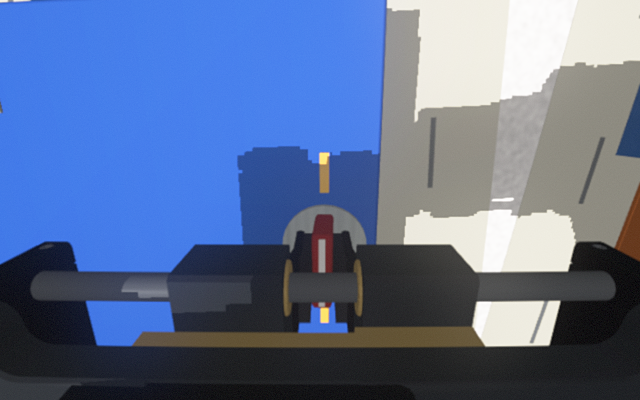

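jog_arm --motion '[[[0,0,0],[0,0,0],0.6],[[0,0,0],[0,0,0],0.6],[[0,0,0],[0,0,0],0.6],[[0,0,0],[-0.03,0,0],0.6],[[0,0,0],[-0.05,0,0],0.6]]'

```text
time: 17.77
ee_pos: [554.6, -40.2, 178.5]
eef_rot: [-14.0, 89.6, 166.5]
contact_force: [0.0, -0.6, 0.2]
width: 34.7
```

jog_arm --motion '[[[0,0,0],[-0.05,0,0.03],1],[[0,0,0],[0,0,0.045],1],[[0,0,0],[0,0,0.045],1],[[0,0,0],[0,0,0],1],[[0,0,0],[0,0,0],1]]'

```text
time: 18.4
ee_pos: [437.1, -41.3, 230.0]
eef_rot: [96.2, 90.0, -83.3]
contact_force: [0.8, -0.2, -0.5]
width: 1.2
```

Run:
```python
from h import *
go([470,-35,150],np.array([[0,0,-1],[0,-1,0],[-1,0,0]]).T)
print(status.read_state()["joints"].round(1))
a=grab_frame("wrist")[:,:,::-1].copy();cv2.imwrite("pics/w14.png",a)
```

```text
t 18.4 P [437.1 -41.3 230. ] F [ 0.8 -0.2 -0.5] w 1.2
axes(cols)
 [[ 0.     0.008 -1.   ]
 [-0.001 -1.    -0.008]
 [-1.     0.001 -0.   ]]
shift m [ 0.08   -0.0061 -0.033 ]
turn [ 0.0083 -0.0001 -0.0006]
[ 48.3  -7.9 -42.1 110.2  -5.4  75.8 -81.7]
```

View pics/w14.png

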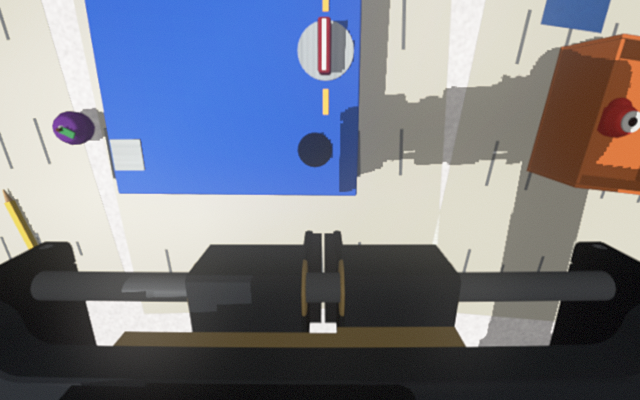

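Run:
```python
from h import *
p=camera_params("wrist");a=cv2.imread("pics/w14.png")
A,B=[onz(p,*q,114) for q in [(324,19),(323.5,71)]];d=A-B;print("wing deg",np.degrees(np.arctan2(d[1],d[0])))
A,B=[onz(p,*q,79) for q in [(325.5,5),(325.5,101)]];d=A-B;print("marks deg",np.degrees(np.arctan2(d[1],d[0])))
m=(a.max(2)<75).astype(np.uint8);m[:125]=0;m[172:]=0;m[:,:290]=0;m[:,336:]=0
r=cv2.minAreaRect(cv2.findNonZero(m));print(r)
t=onz(p,*r[0],82);print("pad",t);go([t[0],t[1],110])
cv2.imwrite("pics/w14c.png",cv2.resize(a[0:175,270:375],None,fx=3.4,fy=3.4,interpolation=cv2.INTER_CUBIC))
```

```text
wing deg -0.0105923360459303
marks deg 0.6648773389158149
((320.3564453125, 149.0643768310547), (31.0451602935791, 19.801239013671875), 84.2894058227539)
pad [472.6493731  -39.18695685  82.        ]
t 18.45 P [437.4 -41.2 229.9] F [0.3 0.3 0.2] w 0.7
axes(cols)
 [[-0.     0.009 -1.   ]
 [ 0.    -1.    -0.009]
 [-1.    -0.     0.   ]]
shift m [ 0.1198 -0.0017 -0.0353]
```

View pics/w14c.png

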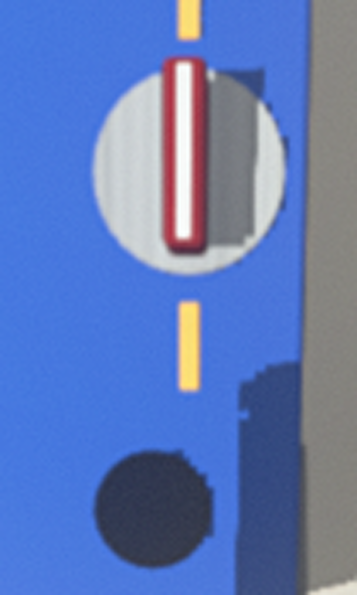

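jog_arm --motion '[[[0,0,0],[0.03,-0.007,-0.034],1],[[0,0,0],[0.05,0,0],1],[[0,0,0],[0.035,0,0],1],[[0,0,0],[0,0,0],1],[[0,0,0],[0,0,0],1]]' --force 20

```text
time: 19.08
ee_pos: [471.8, -33.8, 115.7]
eef_rot: [-114.5, 89.9, 65.9]
contact_force: [1.0, 0.2, -0.3]
width: 0.1
```

Run:
```python
from h import *
go([471,-34,84],np.array([[0,0,-1],[0,-1,0],[-1,0,0]]).T)
cv2.imwrite("pics/w15.png",grab_frame("wrist")[:,:,::-1])
```

```text
t 19.07 P [471.8 -33.8 115.7] F [ 1.   0.2 -0.3] w 0.1
axes(cols)
 [[ 0.     0.008 -1.   ]
 [ 0.001 -1.    -0.008]
 [-1.    -0.001 -0.   ]]
shift m [0.0317 0.0002 0.0008]
turn [ 0.0084 -0.0005  0.0011]
```

View pics/w15.png

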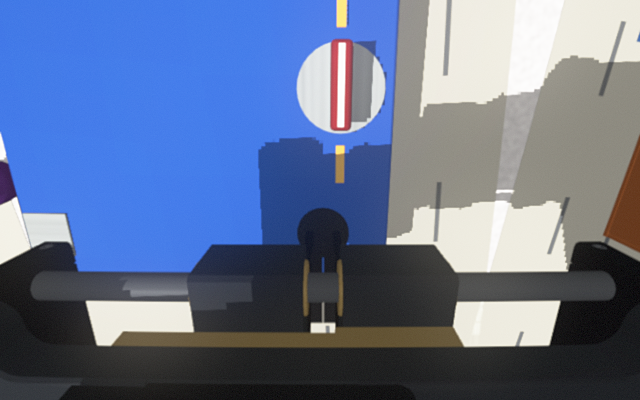

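The slot line, around (341,85), is in line with both marks, and the fingers are over the pad at (322,232). Lowering slowly.

jog_arm --motion '[[[0,0,0],[0.015,0,0],1],[[0,0,0],[0.006,0,0],1],[[0,0,0],[0.004,0,0],1],[[0,0,0],[0.003,0,0],1],[[0,0,0],[0,0,0],1]]'

```text
time: 19.75
ee_pos: [470.3, -34.8, 86.8]
eef_rot: [31.8, 89.9, -147.7]
contact_force: [-1.4, -2.3, 4.4]
width: 0.8
```

jog_arm --motion '[[[0,0,0],[0.002,0,0],1],[[0,0,0],[0.002,0,0],1],[[0,0,0],[0,0,0],1],[[0,0,0],[0,0,0],1]]'

```text
time: 20.25
ee_pos: [470.4, -34.9, 84.3]
eef_rot: [50.2, 89.9, -129.4]
contact_force: [-6.5, -2.3, 16.4]
width: 0.2
```

jog_arm --motion '[[[0,0,0],[0.001,0,0],1],[[0,0,0],[0,0,0],1],[[0,0,0],[0,0,0],1],[[0,0,0],[0,0,0],1],[[0,0,0],[0,0,0],1]]'

```text
time: 20.88
ee_pos: [470.5, -34.8, 84.1]
eef_rot: [51.4, 89.8, -128.1]
contact_force: [-9.9, -1.7, 24.4]
width: 0.5
```

Run:
```python
from h import *
go([471,-34,84])
for n in ("wrist","side"): cv2.imwrite(f"pics/{n}16.png",grab_frame(n)[:,:,::-1])
go([471,-34,84])
```

```text
t 20.88 P [470.5 -34.8  84.1] F [-9.9 -1.7 24.4] w 0.5
axes(cols)
 [[-0.002  0.008 -1.   ]
 [-0.003 -1.    -0.008]
 [-1.     0.003  0.002]]
shift m [ 0.0001 -0.0008 -0.0005]
t 20.98 P [470.5 -34.9  84.1] F [-8.5 -3.  22.8] w 0.2
axes(cols)
 [[-0.002  0.007 -1.   ]
 [-0.003 -1.    -0.007]
 [-1.     0.003  0.002]]
shift m [ 0.0001 -0.0009 -0.0005]
```

View pics/wrist16.png

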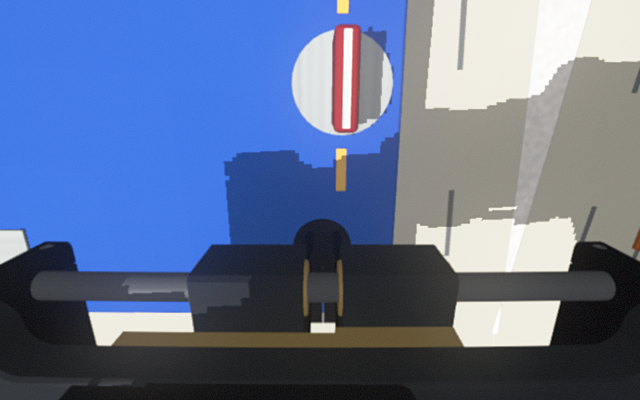

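View pics/side16.png

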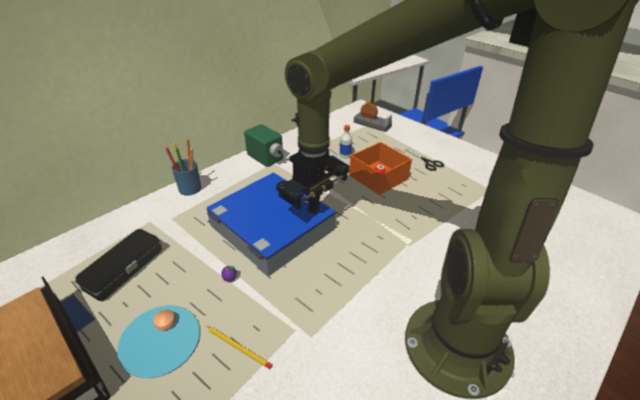

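```bash
python3 -c "
from plant import job,status
print(job.sign_off()); print(status.read_state()['contact_force'])"
```

```text
the job is handed in; nothing more can be done
None
the job is handed in; nothing more can be done
```

The job is done and handed in at about 21 s of the 67 s allowed, with the arm still pressing the panel. The sign-off gives no verdict, so the checks below are mine.

- **Reject:** the lumpy fruit with the sticker and black dot is in the orange bin, let go. It was seen lying inside after release. The two good fruits were still in the case just before the panel closed and can't be seen now.
- **Panel and fastener:** I pushed the panel from behind and it fell shut. I then turned the red fastener about 1.06 rad clockwise. Its slot line measured within about 1° of the yellow marks, and still looked in line in the last wrist picture.
- **Pressing home:** the fingers hold the pad at about 23 N. The tool stopped at 84.1 mm high, and the expected height with the panel home is 84 mm. Pushing a further 1 mm only raised the force, so the panel is against its stop.
- **Disagreements and limits:** two camera readings of the fastener's y position differed by about 3 mm, and the grip held anyway. There is also a sideways force of about 9 N on the tool from the pad.
- **Other things on the desk:** nothing looked moved in the last side picture. I judged that by eye and did not measure it.

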